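# Prise open the label dispenser and take out the old roll

## Robot

A 6-joint arm with a two-finger parallel gripper is mounted at the origin on the work surface. World frame = base frame: x ahead of the robot, y to its left, z up, the work surface at z = 0. Lengths are in mm, angles in rad, forces in N, time in s.
With the tool pointing down it reaches from about 350 to 975 mm from the base axis. Payload 7.1 kg.
Tool frame: the origin (TCP) lies at the very end of the fingers, on their centre line; the grasp point (between the pads) lies 19 mm behind it; z points along the fingers, y is the line along which they close (so a half turn about z gives the same grasp; the last joint's range is limited). The gripper opens to 88 mm and grips with 3 to 60 N. Pads are 20 mm wide; open, the fingers measure 115 mm over their backs; the gripper's body (75 mm by 178 mm) begins 61 mm behind the grasp point.
Start: joints at [-1.27, 0.423, 1.63, -0, 1.089, -0.019], TCP at [196.503, -593.288, 184.575] pointing down, gripper open.
Joint ranges: [-3, 3], [-0.9, 2.11], [0.09, 2.58], [-1.31, 4.45], [0.11, 2.69], [-2.54, 2.54]. Speed limits (rad/s): [2.39, 2.39, 3.01, 3.14, 3.14, 3.14].

## Interface

Orientations are given as a rotation vector (axis times angle).
In Python, from workcell import ctrl, optics gives the robot as it stands.
- The arm moves only by the shell command python3 -m jog 'ROWS'. ROWS is JSON, a list of rows, each a list of 7 numbers: the shift along the tool's x, y, z in units of 40 mm (1.0 is 40 mm), then the turn, a rotation vector about the tool's x, y, z in units of 6 degrees (1.0 is 6 degrees), then the opening, from 0 (shut) to 1 (fully open). A call has 1 to 20 rows; each row shifts and turns the commanded pose from where the row before left it, along the tool's axes as they then stand; what a row does not reach is not made up. A row lasts 1/10 s, in which the tool goes at most 50 mm and 8.59 degrees, less where a joint would pass 70% of its speed; a pose out of reach is approached as far as the arm can. A call is refused whole if a number of a shift passes 1 or a number of a turn 1, either way. A call with a gripper value outside its range is refused whole. The fingers move at their own pace and stop on an object; the grip force is fixed at half the most. Time passes only in rows, so rows that do not move let the fingers close. It gives the time, the measured TCP pose, the force, the opening and the grip force at its end, in the units of the state.
- ctrl.get_obs(): the state, without advancing time (a new reading comes with each control period).
- optics.get_image(name): name is "side" or "top" or "wrist"; returns the picture (420x560x3 uint8, red, green, blue); there is no depth.
- optics.camera_model(name): a dict with "fov_y" (degrees; the focal length in pixels is half the picture's height over the tangent of half this angle, whatever the lens; pixels are square), "cx", "cy" (the principal point, pixels), "view" (4x4, takes a point from world to camera coordinates); the wrist camera has in their place "hand_eye" (4x4, takes a point from camera to tool coordinates, whose origin is the TCP and whose axes are the flange's). Camera axes: x right, y up, looking along -z (the intrinsics and any distortion apply to the point x, -y, -z); pixel columns grow to the right and rows downward; lengths in mm; the calibration is good to about 2 mm. A picture is of the moment at which its call begins: read the wrist's pose just before it. camera_model takes no time and is no camera call.
- ctrl.close_job(): hands the job in; it is judged then, once.
Trained networks look in the newest picture that a camera, given by its name, has taken for a name from the list of things; names that differ only in an ending like _2 or _b are one class to them, and where a whole thing is asked for, a point or a joint stands for the part that bears it (a point fixed in the world has none). Each returns a list of dicts, best first, with "conf" (0 to 1); they miss things now and then, are a little off and sometimes report something else, mostly with a low value. They report only what shows in the picture. A call takes as long as a camera call.
- optics.masks_of(target, camera): "pixels" (420x560 bool, what is visible of it) and "extent" ([centre column, centre row, width, height] in pixels, round what is visible of it).
The state is a dict: "t": time; "qpos": joint angles; "qvel": joint speeds; "joint_torque": joint torques, N m; "ee_pos": TCP position; "orientation": TCP orientation; "ft_force": force on the tool from outside, world axes, zero at the start; "moment": the same for the moment, N m; "width": finger opening in mm; "grasp_force": force on a finger pad.
Only numpy, scipy, OpenCV 4.12 (cv2) and the standard library are available. Lean on these libraries where they do the work, as an engineer would, in place of code of your own. Each camera call takes 0.05 s, during which the arm holds its last target. There are 200 camera calls.

## Task

The label dispenser is due for a new roll. Prise its cover up, without jabbing or forcing the dispenser, with the blade of the spatula in the slot under the cover's front edge, swing the cover back until it stands upright or beyond and leave it open, and lay the spatula flat on the desk again. The label roll is locked on its spindle by a hidden bayonet catch: turn it anticlockwise (seen from above) bit by bit, by less than a quarter turn, feeling with light pulls for where it comes free, and slide it straight up off the spindle. Set it down gently, standing on its end on the floor of the square tray, without knocking the other things about.

Things in the scene. Friction and masses are not known exactly. Their poses are not given: they have to be found in the camera images.
- dispenser: Label dispenser, fixed: grey box 168 (x) x 164 (y) x 70 mm high, walls and floor 5 mm, white cover on top. Origin: centre of its underside, z up, x from the slotted front (towards the robot) to the hinge at the back. Inside, at x = y = 0, stands a fixed spindle, top 66 mm up; the roll sits round it on a disc whose top is 8 mm up, held by a hidden bayonet catch (see roll).
- slot (a point): Centre of the prising slot, on the outer face of the dispenser's front wall (x = -84 mm in the dispenser's frame): an opening 90 mm wide along y and 11.5 mm high (59 to 70.5 mm above the desk), 5 mm deep (the wall), bounded above by the cover's underside. It opens into the hollow; the roll's surface is 52 mm behind the outer face.
- cover (a joint): Cover angle in rad: 0 closed, grows as the front edge rises, 1.57 upright, end stop at 1.85. The hinge is stiff: it takes about 4 N to lift at the front edge, and the cover stays where it is left.
- cover_hinge (a point): Middle of the cover's hinge axis, which runs along the dispenser's y at the top of its back wall (x = +84 mm, 70.5 mm above the desk).
- cover_edge (a point): Middle of the cover's front edge, on its underside; it moves with the cover, 168 mm from the hinge axis. The cover is a flat plate 168 x 164 x 6 mm without a handle, flush with the box all round.
- spindle_top (a point): Centre of the spindle's top, 66 mm above the desk; the spindle is 17 mm thick, its axis vertical.
- roll: Label roll: white paper on a cardboard core, outer diameter 64 mm, bore 34 mm, 56 mm high, 0.15 to 0.27 kg. Origin: centre of its underside, z along its axis, up. Ledges deep in the bore sit under a cross bar on the spindle: it lifts 2 mm, then stops, until turned anticlockwise by 0.6 to 1.45 rad (unknown; free within about 0.25 rad either side), then lifts off; the bar clears after 15 mm.
- spatula: Flat-bladed spatula on the desk: black handle 90 long x 20 wide x 22 mm high, steel blade 75 long x 30 wide x 3 mm thick. Origin: on its underside where handle and blade meet; x points along the blade to its tip, z up; the handle lies from x = -90 to 0 mm, the blade from 0 to 75 mm, mid-plane 10.5 mm up. About 0.12 kg.
- spatula_tip (a point): Middle of the blade's end edge, at mid-thickness (75 mm ahead of the spatula's origin, 10.5 mm above its underside).
- spatula_grip (a point): Good place to grip the handle across its 20 mm width, near the centre of mass (20 mm behind the spatula's origin, at blade height, 10.5 mm above its underside).
- tray: Square open white tray, fixed, 150 x 150 x 34 mm high, walls and floor 6 mm thick (inside 138 x 138 mm), empty. Origin: centre of its underside, x and y along its sides.
- spare_roll: Bystander: wider, lower label roll standing on the desk, 84 mm diameter, 40 mm high. Origin: centre of its underside.
- pot: Bystander: specimen jar, 56 mm diameter, 70 mm high. Origin: centre of its underside.
- scanner: Bystander: white barcode scanner lying on the desk, 175 mm long, 45 mm high, its head 64 mm wide at the +x end. Origin: on its underside near the middle.
- pen: Bystander: marker pen lying on the desk, 132 mm long, 15 mm thick, along its x. Origin: on its underside near the middle.

How it is judged (in metres and radians):
On the way, in this order (a step that is already met when the one before it is completed fails the run):
1. the cover is raised past 0.3 rad with the spatula bearing against it (value of joint cover above 0.3 rad and contact force between spatula and dispenser above 0.3 N), for 0.1 s.
2. the roll is held clear above the spindle's top, still upright, with the spatula out of the hand (z of roll in the frame of dispenser above 0.067 m and angle between roll's own z axis and vertical below 0.35 rad and contact force between the fingers and roll above 1 N and contact force between the fingers and spatula below 0.1 N), for 0.1 s.
At the end, for the whole second after the job is handed in: Cover open past 1.3 rad; roll still and upright (within 0.12 rad) on the tray floor (origin under 12 mm above the tray underside, within 45 mm of its centre in x and y); spatula still and flat on the desk (origin under 4.5 mm up, z within 0.12 rad of vertical) (value of joint cover above 1.3 rad and x of roll in the frame of tray between -0.045 and 0.045 m and y of roll in the frame of tray between -0.045 and 0.045 m and z of roll in the frame of tray below 0.012 m and angle between each of roll, spatula's own z axis and vertical below 0.12 rad and linear speed of each of roll, spatula below 0.03 m/s and height (world z) of spatula below 0.0045 m); the robot touches nothing.
It fails at once if the spatula jabs or forces the dispenser with over 40 N (contact force between spatula and dispenser above 40 N).
It fails at once if the roll is let go (dropped) more than 25 mm above the tray's floor, or anywhere else away from the dispenser (horizontal distance between roll and dispenser above 0.12 m and contact force between the fingers and roll below 0.05 N and z of roll in the frame of tray above 0.031 m).
It fails at once if the roll is tipped over (angle between roll's own z axis and vertical above 0.8 rad).
It fails at once if a bystander is shifted by more than 40 mm (distance of any of spare_roll, pot, scanner, pen from where it was at the start of the episode above 0.04 m).
It also fails if it takes over 72 s, if anything falls off the work surface, if the arm or the gripper's body presses on something with over 40 N, if the wrist force passes 120 N, or if a joint passes its speed limit or range.

## Working session

There is one attempt and no reset: what is moved stays moved. The work goes in short steps, Python scripts to look and compute and a shell command to move; the robot and the scene stay as the last step left them, time stands still between calls to the robot, and variables do not carry over. Pictures are saved under pics/ and viewed, at most 10 in all, crops included, and the job is handed in when it is done.

```bash
mkdir -p pics; ls
python3 - <<'E'
from workcell import ctrl, optics
import cv2, numpy as np
o=ctrl.get_obs(); print(o)
ims=[]
for n in ("side","top"):
    im=optics.get_image(n); cv2.imwrite(f"pics/{n}0.png",im[:,:,::-1]); m=optics.camera_model(n); print(n,m)
print(optics.camera_model("wrist"))
np.set_printoptions(precision=1,suppress=True)
for cam in ("top","side"):
  for t in ("dispenser","cover","spatula","tray","spare_roll","pot","scanner","pen"):
    r=optics.masks_of(t,cam)
    print(cam,t,[(round(x["conf"],2),np.array(x["extent"]).round(1).tolist(),int(x["pixels"].sum())) for x in r[:2]])
E
```

```text
pics
{'t': 0.0, 'qpos': array([-1.27000344e+00,  4.23827838e-01,  1.63067052e+00, -1.84109069e-05,
        1.08862195e+00, -1.89957442e-02]), 'qvel': array([-0.00190432,  0.00076279, -0.00044195,  0.00022714, -0.00065611,
        0.00018267]), 'joint_torque': array([ 5.47885393e-04, -5.44625437e+01, -2.73663479e+01,  6.44727540e-02,
        2.27408926e-02, -1.35803721e-04]), 'ee_pos': array([ 196.31896723, -592.72213966,  183.81752424]), 'orientation': array([-3.10002575e+00, -4.99957930e-01,  3.62170601e-04]), 'ft_force': array([-0.11700293,  0.04883751, -0.55150704]), 'moment': array([ 0.05126396, -0.0141399 , -0.00616559]), 'grasp_force': 0.0, 'width': 87.57806590213801}
side {'fov_y': 51.430951597778574, 'cx': 284.3295375192971, 'cy': 203.75095057988034, 'view': array([[ 9.84386336e-01, -1.75935790e-01,  5.48999742e-03,
        -5.58543257e+02],
       [ 8.52045075e-02,  5.03559687e-01,  8.59748704e-01,
        -1.29586773e+02],
       [-1.54025108e-01, -8.45857103e-01,  5.10687797e-01,
        -1.03283542e+03],
       [ 0.00000000e+00,  0.00000000e+00,  0.00000000e+00,
         
[... 1132 characters left out ...]
, 157.8, 31.4, 29.3], 800)]
top pot [(0.87, [364.6, 170.1, 22.9, 27.1], 496)]
top scanner [(0.93, [110.8, 250.1, 71.0, 44.9], 1295), (0.28, [364.9, 168.4, 25.4, 23.9], 478)]
top pen [(0.61, [252.1, 290.4, 35.9, 41.1], 286)]
side dispenser [(0.71, [302.4, 199.4, 87.8, 67.6], 3933)]
side cover [(0.66, [301.1, 189.2, 84.5, 38.8], 1834)]
side spatula [(0.82, [252.3, 276.0, 76.2, 19.3], 863)]
side tray [(0.65, [289.9, 343.4, 92.9, 77.2], 6306)]
side spare_roll [(0.75, [360.5, 242.6, 37.3, 34.6], 933), (0.43, [301.1, 191.9, 80.6, 43.9], 2028)]
side pot [(0.58, [367.3, 276.1, 29.6, 44.3], 909)]
side scanner [(0.75, [236.2, 159.4, 31.6, 30.8], 606)]
side pen [(0.79, [210.0, 227.1, 36.2, 17.1], 234)]
```

View pictures.

View pics/top0.png

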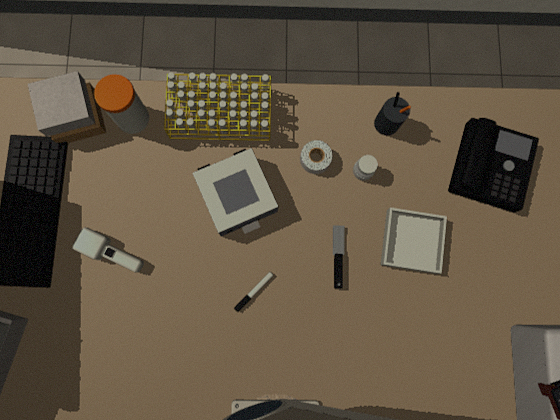

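View pics/side0.png

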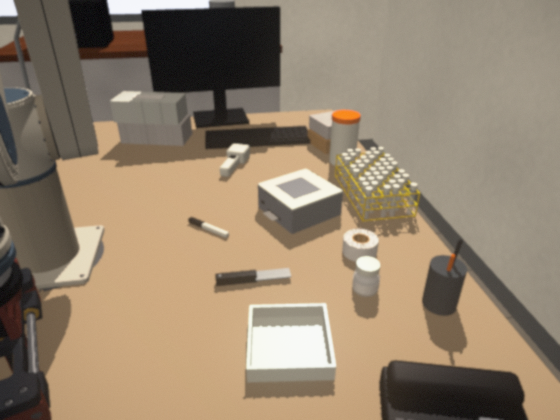

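```bash
cat > h.py <<'E'
from workcell import ctrl, optics
import cv2, numpy as np
from scipy.spatial.transform import Rotation as R
np.set_printoptions(precision=2,suppress=True)
def cam(n,obs=None):
    m=optics.camera_model(n); f=210/np.tan(np.radians(m["fov_y"])/2)
    if n=="wrist":
        T=np.eye(4);T[:3,:3]=R.from_rotvec(obs["orientation"]).as_matrix();T[:3,3]=obs["ee_pos"]
        V=np.linalg.inv(T@m["hand_eye"])
    else: V=m["view"]
    return f,m["cx"],m["cy"],V
def proj(C,p):
    f,cx,cy,V=C; q=np.atleast_2d(p)@V[:3,:3].T+V[:3,3]
    return np.c_[cx-f*q[:,0]/q[:,2], cy+f*q[:,1]/q[:,2]]
def back(C,uv,z):
    f,cx,cy,V=C; uv=np.atleast_2d(uv).astype(float)
    d=np.c_[(uv[:,0]-cx)/f,-(uv[:,1]-cy)/f,-np.ones(len(uv))]@V[:3,:3]
    c=-V[:3,:3].T@V[:3,3]
    return c+d*((z-c[2])/d[:,2])[:,None]
def rect(mask,C,z):
    c=max(cv2.findContours(mask.astype(np.uint8),cv2.RETR_EXTERNAL,cv2.CHAIN_APPROX_NONE)[0],key=len)[:,0]
    p=back(C,c,z)[:,:2].astype(np.float32)
    return cv2.minAreaRect(p)
def state():
    o=ctrl.get_obs(); M=R.from_rotvec(o["orientation"]).as_matrix()
    print("t%.2f"%o["t"],"p",o["ee_pos"],"x",M[:,0],"y",M[:,1],"z",M[:,2],"F",o["ft_force"],"w%.1f g%.1f"%(o["width"],o["grasp_force"])); return o
E
python3 - <<'E'
from h import *
for n in ("top","side"):
    optics.get_image(n);C=cam(n)
    for t,z in (("cover",76.5),("spatula",10.5),("tray",34),("spare_roll",40),("pot",70),("scanner",30),("pen",8)):
        r=optics.masks_of(t,n)
        if r:print(n,t,round(r[0]["conf"],2),[np.round(a,1) for a in rect(r[0]["pixels"],C,z)])
state()
E
```

```text
top cover 0.64 [array([624.2, 110.6]), array([171.3, 166.7]), np.float64(24.8)]
top spatula 0.74 [array([ 465.3, -160.2]), array([ 29.2, 162.6]), np.float64(89.5)]
top tray 0.74 [array([ 507.5, -351.4]), array([157.2, 155.9]), np.float64(81.3)]
top spare_roll 0.96 [array([728.6, -97.4]), array([87.8, 82.6]), np.float64(1.0)]
top pot 0.84 [array([ 691.2, -221.1]), array([55. , 72.1]), np.float64(63.1)]
top scanner 0.82 [array([467.2, 430.2]), array([186.8,  64.5]), np.float64(66.9)]
top pen 0.54 [array([371.6,  60. ]), array([ 14.9, 128.1]), np.float64(46.5)]
side cover 0.72 [array([629.3, 108.5]), array([172.7, 169. ]), np.float64(23.8)]
side spatula 0.76 [array([ 469.6, -153.3]), array([ 46.6, 164.9]), np.float64(89.8)]
side tray 0.76 [array([ 509.9, -367. ]), array([180.7, 153.7]), np.float64(81.3)]
side spare_roll 0.79 [array([ 726.6, -121.3]), array([129.7,  85.1]), np.float64(67.9)]
side pot 0.76 [array([ 688.5, -263.1]), array([128. ,  51.1]), np.float64(63.9)]
side scanner 0.84 [array([479.9, 424.1]), array([246.1,  83. ]), np.float64(76.8)]
side pen 0.49 [array([374.7,  62.1]), array([ 27.2, 141.6]), np.float64(45.2)]
t1.70 p [ 196.51 -593.29  184.59] x [ 0.95  0.31 -0.  ] y [ 0.31 -0.95  0.  ] z [-0. -0. -1.] F [-0.38  0.4  -0.02] w87.8 g0.0
```

The top view shows the dispenser at about (235,192) with its grey tongue at (251,227), so its front faces the robot and its yaw is about +24.5°. The spatula is at column 339, blade tip up at row 225 and handle down to row 288. The tray is at (414,240). The side view agrees: the slot side faces left, towards the robot, and the cover is closed.

```bash
cat >> h.py <<'E'
def plan(p,yaw=None):
    "tool-frame shift (units) and tool-z turn (units) to reach p, shift AFTER the turn, tool assumed as measured"
    o=state(); M=R.from_rotvec(o["orientation"]); y0=np.degrees(np.arctan2(M.as_matrix()[1,0],M.as_matrix()[0,0]))
    dy=0 if yaw is None else (yaw-y0+180)%360-180
    M2=R.from_euler("z",dy,degrees=True)*M
    print("yaw %.2f turn z units %.3f"%(y0,-dy/6),"shift units",M2.inv().apply(np.array(p)-o["ee_pos"])/40)
E
python3 -c "
from h import *
plan([440,-160,150],0)"
```

```text
t1.70 p [ 196.51 -593.29  184.59] x [ 0.95  0.31 -0.  ] y [ 0.31 -0.95  0.  ] z [-0. -0. -1.] F [-0.38  0.4  -0.02] w87.8 g0.0
yaw 18.32 turn z units 3.054 shift units [  6.09 -10.83   0.86]
```

```bash
python3 -m jog '[[0,0,0,0,0,1,1],[0,0,0,0,0,1,1],[0,0,0,0,0,1,1],[0.5,-0.85,0.07,0,0,0,1],[0.5,-0.85,0.07,0,0,0,1],[0.5,-0.85,0.07,0,0,0,1],[0.5,-0.85,0.07,0,0,0,1],[0.5,-0.85,0.07,0,0,0,1],[0.5,-0.85,0.07,0,0,0,1],[0.5,-0.85,0.07,0,0,0,1],[0.5,-0.85,0.07,0,0,0,1],[0.5,-0.85,0.07,0,0,0,1],[0.5,-0.85,0.07,0,0,0,1],[0.5,-0.85,0.07,0,0,0,1],[0.5,-0.85,0.07,0,0,0,1],[0,-0.6,0,0,0,0,1],[0,0,0,0,0,0,1],[0,0,0,0,0,0,1]]'
python3 - <<'E'
from h import *
o=state(); im=optics.get_image("wrist"); C=cam("wrist",o)
cv2.imwrite("pics/w1.png",im[:,:,::-1])
for r in optics.masks_of("spatula","wrist")[:2]: print(round(r["conf"],2),r["extent"],[np.round(a,1) for a in rect(r["pixels"],C,16)])
E
```

```text
t: 3.5
ee_pos: [434.2, -160.0, 151.1]
orientation: [3.141, 0.011, 0.0]
ft_force: [0.1, 0.1, 0.5]
width: 88.0
grasp_force: 0.0
t3.50 p [ 434.22 -159.97  151.11] x [1.   0.01 0.  ] y [ 0.01 -1.    0.  ] z [ 0. -0. -1.] F [0.14 0.1  0.46] w88.0 g0.0
0.76 [279.2, 161.2, 34.0, 159.9] [array([ 467.7, -158.6]), array([ 31. , 166.9]), np.float64(87.9)]
```

View pics/w1.png

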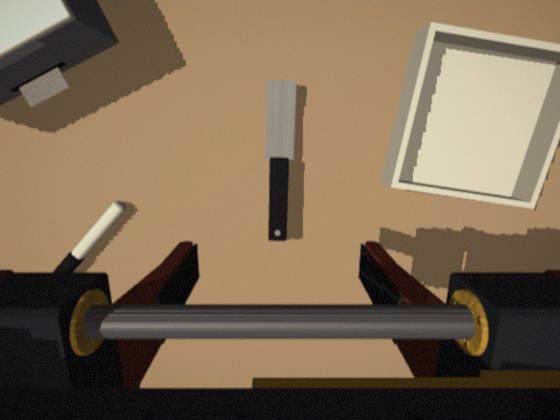

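The wrist view shows the spatula cleanly. The blade tip is at (282,81), the blade/handle joint at (280,158) and the handle end at (278,240).

Run:
```python
from h import *
o=ctrl.get_obs(); C=cam("wrist",o)
print(back(C,[282,81],12),back(C,[280,158],12),back(C,[280,158],22),back(C,[278,240],11), back(C,[280,158],16))
a=back(C,[282,81],12)[0];b=back(C,[278,240],11)[0]; d=a-b; print(np.degrees(np.arctan2(d[1],d[0])),np.linalg.norm(d))
plan([455,-159.5,60],-1.4)
```

```text
[[ 550.18 -163.43   12.  ]] [[ 474.81 -161.9    12.  ]] [[ 475.69 -161.85   22.  ]] [[ 383.45 -160.21   11.  ]] [[ 475.16 -161.88   16.  ]]
-1.1051141437749326 166.76825979203684
t3.60 p [ 434.17 -160.87  151.18] x [1. 0. 0.] y [ 0. -1.  0.] z [ 0. -0. -1.] F [-0.29 -1.25  0.14] w87.6 g0.0
yaw 0.28 turn z units 0.281 shift units [ 0.52 -0.05  2.28]
```

```bash
python3 -m jog '[[0.3,0.01,0,0,0,0.23,1],[0.3,0.01,0.5,0,0,0,1],[0,0,0.8,0,0,0,1],[0,0,0.8,0,0,0,1],[0,0,0.8,0,0,0,0.6],[0,0,0.5,0,0,0,0.5],[0,0,0.25,0,0,0,0.5],[0,0,0.05,0,0,0,0.5],[0,0,0,0,0,0,0],[0,0,0,0,0,0,0],[0,0,0,0,0,0,0],[0,0,0,0,0,0,0],[0,0,0,0,0,0,0],[0,0,0,0,0,0,0]]'; python3 -c "
from h import *
state()"
```

```text
t: 5.0
ee_pos: [458.3, -160.9, 3.2]
orientation: [3.141, -0.029, 0.001]
ft_force: [0.1, 0.3, 0.4]
width: 11.1
grasp_force: 0.0
t5.00 p [ 458.25 -160.87    3.24] x [ 1.   -0.02  0.  ] y [-0.02 -1.    0.  ] z [ 0. -0. -1.] F [0.1  0.28 0.44] w11.1 g0.0
```

```bash
python3 -m jog '[[0,0,0,0,0,0,0],[0,0,0,0,0,0,0]]'
python3 - <<'E'
from h import *
o=state(); im=optics.get_image("wrist"); cv2.imwrite("pics/w2.png",im[:,:,::-1])
E
```

```text
t: 5.2
ee_pos: [458.1, -160.9, 3.0]
orientation: [-3.141, 0.029, 0.0]
ft_force: [0.5, -0.2, -0.9]
width: 0.6
grasp_force: 0.0
t5.20 p [ 458.06 -160.86    2.99] x [ 1.   -0.02 -0.  ] y [-0.02 -1.   -0.  ] z [-0.  0. -1.] F [ 0.53 -0.25 -0.91] w0.6 g0.0
```

View pics/w2.png

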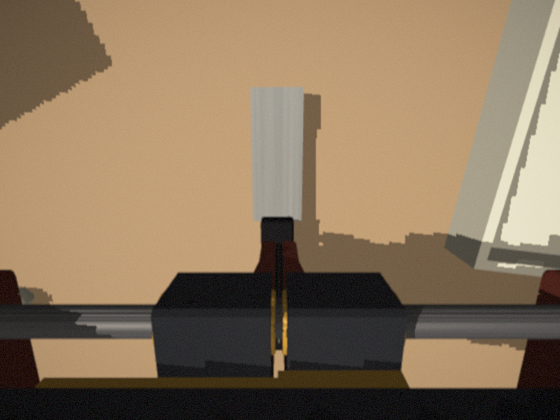

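The fingers shut to 0.6 mm with no grip, so the handle isn't between them, although the spatula still lies ahead of them undisturbed: blade at rows 88–218, finger wedge tip at about (279,243). I need to check whether the fingertips really are at z = 3.

Run:
```python
from h import *
o=state(); C=cam("wrist",o)
print("tcp px",proj(C,o["ee_pos"]))
print("border",back(C,[278,218],12),"tip",back(C,[278,88],12), "blade edges",back(C,[[252,150],[303,150]],12))
im=optics.get_image("wrist")
r=optics.masks_of("spatula","wrist")
print([(x["conf"],x["extent"]) for x in r[:2]])
# both fixed cams
for n in("top","side"):
    optics.get_image(n);Cn=cam(n)
    print(n,"tcp px",proj(Cn,o["ee_pos"]))
    for x in optics.masks_of("spatula",n)[:1]: print(x["conf"],x["extent"])
im=optics.get_image("side"); cv2.imwrite("pics/s2.png",cv2.resize(im[210:320,180:330,::-1],None,fx=5,fy=5,interpolation=cv2.INTER_CUBIC))
```

```text
t5.25 p [ 458.02 -160.86    2.95] x [ 1.   -0.02 -0.  ] y [-0.02 -1.   -0.  ] z [-0.  0. -1.] F [ 0.53  0.15 -0.05] w0.4 g0.0
tcp px [[279.19 238.78]]
border [[ 474.83 -160.4    12.  ]] tip [[ 550.39 -161.83   12.  ]] blade edges [[ 516.56 -145.93   12.  ]
 [ 516.01 -175.86   12.  ]]
[(0.78, [279.1, 219.5, 58.3, 266.0])]
top tcp px [[338.37 259.67]]
side tcp px [[248.5  280.07]]
0.88 [252.0, 276.3, 76.8, 12.4]
```

View pics/s2.png

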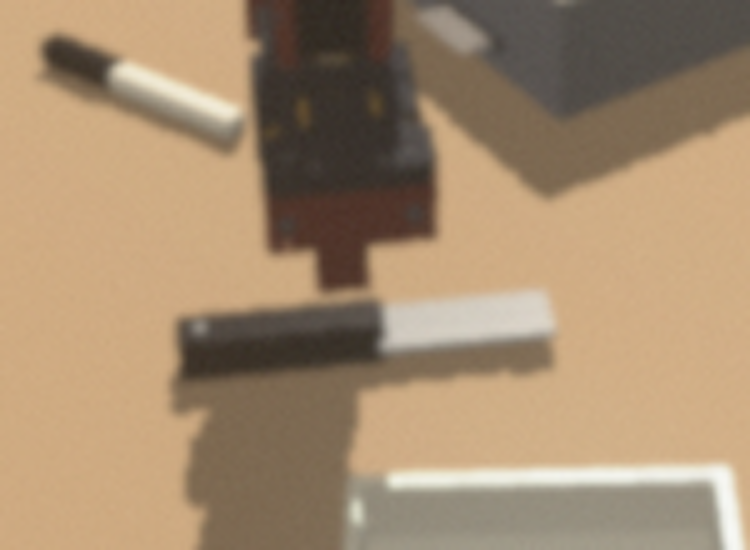

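Run:
```python
from h import *
o=ctrl.get_obs(); C=cam("wrist",o);S=cam("side")
print(proj(S,[[475,-161,12],[475,-161,22],[550,-162,10]]),"expect 256,275")
for d in (0,10,20,30,40):
    p=o["ee_pos"]+[0,0,d]; print(d,proj(S,p),proj(C,p))
```

```text
[[256.02 276.09]
 [255.89 272.56]
 [289.44 273.36]] expect 256,275
0 [[248.51 280.07]] [[279.19 238.78]]
10 [[248.35 276.58]] [[279.22 244.06]]
20 [[248.18 273.04]] [[279.26 249.87]]
30 [[248.01 269.47]] [[279.31 256.31]]
40 [[247.84 265.86]] [[279.36 263.46]]
```

The side crop shows the fingertips floating about 30 mm above the handle, at full-image pixel (248.6,267.6) where the stated TCP projects to (248.5,280). The fingers therefore end well short of the reported TCP. I'll open them and feel downwards.

```bash
python3 -m jog '[[0,0,0,0,0,0,0.5],[0,0,0,0,0,0,0.5],[0,0,0,0,0,0,0.5],[0,0,0,0,0,0,0.5],[0,0,0,0,0,0,0.5],[0,0,0.1,0,0,0,0.5],[0,0,0.1,0,0,0,0.5],[0,0,0.05,0,0,0,0.5]]'; python3 -m jog '[[0,0,0.1,0,0,0,0.5],[0,0,0.1,0,0,0,0.5]]'
```

```text
t: 6.4
ee_pos: [457.7, -160.8, -7.6]
orientation: [-3.141, 0.029, 0.001]
ft_force: [-0.5, 0.2, 0.6]
width: 43.4
grasp_force: 0.0
t: 6.6
ee_pos: [458.0, -160.9, -15.4]
orientation: [-3.141, 0.029, 0.0]
ft_force: [0.1, -0.2, -0.0]
width: 43.8
grasp_force: 0.0
```

```bash
python3 -m jog '[[0,0,0.1,0,0,0,0.5],[0,0,0.1,0,0,0,0.5]]'; python3 -m jog '[[0,0,0.05,0,0,0,0.5],[0,0,0.05,0,0,0,0.5]]'; python3 -m jog '[[0,0,0.05,0,0,0,0.5],[0,0,0,0,0,0,0.5]]';python3 - <<'E'
from h import *
o=state()
im=optics.get_image("side"); cv2.imwrite("pics/s3.png",cv2.resize(im[210:320,180:330,::-1],None,fx=5,fy=5,interpolation=cv2.INTER_CUBIC))
E
```

```text
t: 6.8
ee_pos: [458.1, -160.9, -23.4]
orientation: [-3.141, 0.029, 0.0]
ft_force: [-0.2, -0.3, 0.7]
width: 44.0
grasp_force: 0.0
t: 7.0
ee_pos: [458.0, -160.9, -27.3]
orientation: [-3.141, 0.029, 0.0]
ft_force: [-0.2, 0.3, -0.5]
width: 44.3
grasp_force: 0.0
t: 7.2
ee_pos: [457.9, -160.9, -29.2]
orientation: [-3.141, 0.029, 0.0]
ft_force: [-0.0, 0.2, 0.4]
width: 43.9
grasp_force: 0.0
t7.20 p [ 457.95 -160.87  -29.21] x [ 1.   -0.02 -0.  ] y [-0.02 -1.   -0.  ] z [-0.  0. -1.] F [-0.04  0.22  0.41] w43.9 g0.0
```

View pics/s3.png

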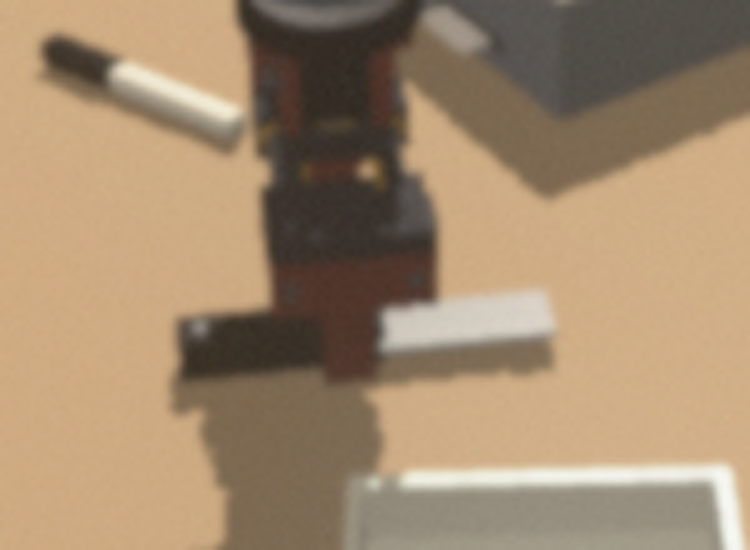

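```bash
python3 - <<'E'
from h import *
S=cam("side")
for z in (0,4,8,12): print(z,proj(S,[[458,-184,z],[468,-190,z]]))
E
python3 -m jog '[[0,0,0.05,0,0,0,0.5],[0,0,0,0,0,0,0.5]]'; python3 -m jog '[[0,0,0.05,0,0,0,0.5],[0,0,0,0,0,0,0.5]]'
```

```text
0 [[249.67 288.05]
 [254.58 289.37]]
4 [[249.61 286.64]
 [254.52 287.96]]
8 [[249.54 285.23]
 [254.47 286.55]]
12 [[249.48 283.82]
 [254.41 285.13]]
t: 7.45
ee_pos: [458.0, -160.9, -31.1]
orientation: [-3.141, 0.029, 0.0]
ft_force: [-0.6, 0.3, 0.4]
width: 43.7
grasp_force: 0.0
t: 7.65
ee_pos: [457.9, -160.9, -33.2]
orientation: [-3.141, 0.029, 0.0]
ft_force: [0.2, -0.1, -0.4]
width: 43.9
grasp_force: 0.0
```

```bash
python3 -m jog '[[0,0,0,0,0,0,0],[0,0,0,0,0,0,0],[0,0,0,0,0,0,0],[0,0,0,0,0,0,0],[0,0,0,0,0,0,0],[0,0,0,0,0,0,0]]'; python3 -m jog '[[0,0,0,0,0,0,0],[0,0,-0.2,0,0,0,0],[0,0,-0.6,0,0,0,0],[0,0,-0.8,0,0,0,0],[0,0,-0.8,0,0,0,0],[0,0,-0.6,0,0,0,0],[0,0,0,0,0,0,0]]'
python3 - <<'E'
from h import *
o=state(); im=optics.get_image("wrist"); cv2.imwrite("pics/w3.png",im[:,:,::-1])
# refine dispenser with top+side
for n in ("top","side","top"):
    optics.get_image(n);C=cam(n)
    for t,z in (("cover",76.5),):
        for r in optics.masks_of(t,n)[:1]:print(n,t,round(r["conf"],2),[np.round(a,1) for a in rect(r["pixels"],C,z)])
E
```

```text
t: 8.25
ee_pos: [458.1, -160.9, -33.0]
orientation: [3.141, -0.029, 0.0]
ft_force: [-0.3, 0.2, 1.1]
width: 20.2
grasp_force: 30.0
t: 8.95
ee_pos: [460.3, -161.7, 90.3]
orientation: [3.139, -0.029, 0.009]
ft_force: [-0.3, -0.4, -1.2]
width: 19.6
grasp_force: 30.0
t8.95 p [ 460.25 -161.72   90.26] x [ 1.   -0.02  0.01] y [-0.02 -1.    0.  ] z [ 0.01 -0.   -1.  ] F [-0.31 -0.37 -1.21] w19.6 g30.0
top cover 0.73 [array([625.3, 110.6]), array([171., 166.]), np.float64(24.7)]
side cover 0.9 [array([628.3, 110. ]), array([175.3, 175.9]), np.float64(24.4)]
top cover 0.86 [array([625.1, 110.7]), array([168.8, 166.2]), np.float64(24.4)]
```

View pics/w3.png

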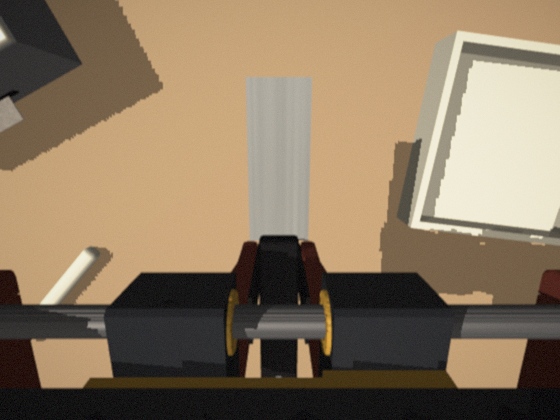

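Now the grip is good: width 19.6 mm, 30 N, with the blade straight along tool x (edges at cols 248–310, tip at row 77).

Run:
```python
from h import *
o=ctrl.get_obs(); M=R.from_rotvec(o["orientation"]); C=cam("wrist",o)
for uv in ([247,77],[311,77],[250,240],[308,240]):
    p=back(C,uv,o["ee_pos"][2]+43.5)[0]; print(uv,M.inv().apply(p-o["ee_pos"]))
plan([428.7,21,55],24.5)
```

```text
[247, 77] [ 93.08 -14.77 -43.7 ]
[311, 77] [ 93.08  14.32 -43.72]
[250, 240] [ 14.65 -15.21 -43.52]
[308, 240] [ 14.66  14.8  -43.54]
t9.30 p [ 457.18 -160.57   85.82] x [ 1.   -0.02 -0.  ] y [-0.02 -1.   -0.  ] z [-0.  0. -1.] F [-0.36  0.93 -1.05] w19.8 g30.0
yaw -1.06 turn z units -4.259 shift units [ 1.24 -4.43  0.77]
```

```bash
python3 -m jog '[[0,0,0,0,0,-0.85,0],[0,0,0,0,0,-0.85,0],[0,0,0,0,0,-0.85,0],[0,0,0,0,0,-0.85,0],[0,0,0,0,0,-0.86,0],[0.2,-0.74,0,0,0,0,0],[0.2,-0.74,0,0,0,0,0],[0.2,-0.74,0,0,0,0,0],[0.2,-0.74,0.1,0,0,0,0],[0.2,-0.74,0.3,0,0,0,0],[0.24,-0.73,0.35,0,0,0,0],[0,0,0,0,0,0,0],[0,0,0,0,0,0,0]]'
python3 - <<'E'
from h import *
o=state(); im=optics.get_image("wrist"); C=cam("wrist",o); cv2.imwrite("pics/w4.png",im[:,:,::-1])
for r in optics.masks_of("cover","wrist")[:2]: print(round(r["conf"],2),[np.round(a,1) for a in rect(r["pixels"],C,76.5)])
c=np.array([625.5,110.7]);a=np.radians(24.5);x=np.array([np.cos(a),np.sin(a)]);y=np.array([-x[1],x[0]])
print("pred front corners px",proj(C,[[*(c-84*x+s*82*y),76.5] for s in(1,-1)]))
E
```

```text
t: 10.6
ee_pos: [429.1, 21.4, 56.3]
orientation: [-3.069, -0.67, 0.003]
ft_force: [0.6, 0.1, -1.1]
width: 19.4
grasp_force: 30.0
t10.60 p [429.08  21.36  56.26] x [ 0.91  0.42 -0.  ] y [ 0.42 -0.91 -0.  ] z [-0. -0. -1.] F [ 0.61  0.12 -1.12] w19.4 g30.0
pred front corners px [[113.28   0.02]
 [445.32   0.66]]
```

View pics/w4.png

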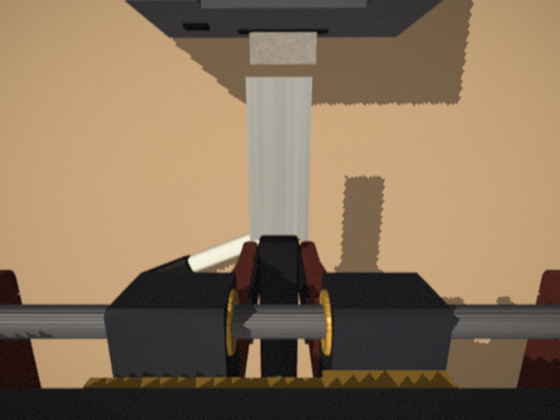

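The blade is square to the front. Box bottom edge at row 37, slot sill at row 9 (cols 200–367, centre 284), blade centre at col 279. The pale tongue at (283,48) sits low.

Run:
```python
from h import *
o=ctrl.get_obs(); M=R.from_rotvec(o["orientation"]); C=cam("wrist",o)
for uv,z in (([283,37],0),([283,9],59),([200,9],59),([367,9],59)):
    print(uv,z,M.inv().apply(back(C,uv,z)[0]-o["ee_pos"]))
plan([428.7,21,20.8],24.5)
```

```text
[283, 37] 0 [134.74   3.28  56.89]
[283, 9] 59 [133.84   2.49  -2.11]
[200, 9] 59 [133.85 -42.98  -2.11]
[367, 9] 59 [133.84  48.5   -2.1 ]
t10.70 p [429.95  20.45  56.91] x [ 0.91  0.41 -0.  ] y [ 0.41 -0.91  0.  ] z [-0. -0. -1.] F [-0.24 -0.15 -1.41] w19.6 g30.0
yaw 24.49 turn z units -0.002 shift units [-0.02 -0.03  0.9 ]
```

```bash
python3 -m jog '[[0,0.03,0.3,0,0,0,0],[0,0.03,0.4,0,0,0,0],[0,0,0.2,0,0,0,0],[0.3,0,0,0,0,0,0],[0.4,0,0,0,0,0,0],[0.2,0,0,0,0,0,0],[0,0,0,0,0,0,0]]'; python3 -m jog '[[0.1,0,0,0,0,0,0],[0.1,0,0,0,0,0,0],[0.05,0,0,0,0,0,0],[0,0,0,0,0,0,0]]'
```

```text
t: 11.4
ee_pos: [465.5, 34.0, 21.4]
orientation: [3.07, 0.667, 0.003]
ft_force: [0.3, -0.2, -1.8]
width: 19.8
grasp_force: 30.0
t: 11.8
ee_pos: [472.7, 37.9, 21.0]
orientation: [3.07, 0.667, 0.0]
ft_force: [-0.5, -0.2, -2.0]
width: 19.6
grasp_force: 30.0
```

```bash
python3 -m jog '[[0.15,0,0,0,0,0,0],[0.2,0,0,0,0,0,0],[0.2,0,0,0,0,0,0],[0.1,0,0,0,0,0,0],[0,0,0,0,0,0,0]]'; python3 -m jog '[[0,0,-0.08,0,0,0,0],[0,0,-0.08,0,0,0,0],[0,0,-0.08,0,0,0,0],[0,0,0,0,0,0,0]]'
```

```text
t: 12.3
ee_pos: [497.1, 48.9, 21.0]
orientation: [3.07, 0.667, 0.001]
ft_force: [-0.7, 0.2, -1.2]
width: 19.8
grasp_force: 30.0
t: 12.7
ee_pos: [495.8, 48.5, 30.8]
orientation: [-3.07, -0.667, 0.001]
ft_force: [0.0, 0.8, -4.4]
width: 19.4
grasp_force: 30.0
```

```bash
python3 -m jog '[[0,0,-0.12,0,0,0,0],[0,0,-0.12,0,0,0,0],[0,0,-0.12,0,0,0,0],[0,0,-0.12,0,0,0,0],[0,0,-0.12,0,0,0,0],[0,0,-0.12,0,0,0,0],[0,0,-0.12,0,0,0,0],[0,0,-0.12,0,0,0,0],[0,0,-0.12,0,0,0,0],[0,0,-0.12,0,0,0,0],[0,0,0,0,0,0,0],[0,0,0,0,0,0,0]]'
python3 - <<'E'
from h import *
state(); im=optics.get_image("side"); cv2.imwrite("pics/s5.png",cv2.resize(im[120:290,180:400,::-1],None,fx=3.6,fy=3.5,interpolation=cv2.INTER_CUBIC))
E
```

```text
t: 13.9
ee_pos: [496.1, 48.5, 78.8]
orientation: [3.07, 0.667, 0.0]
ft_force: [0.3, -0.1, -1.4]
width: 19.9
grasp_force: 30.0
t13.90 p [496.12  48.52  78.81] x [0.91 0.41 0.  ] y [ 0.41 -0.91  0.  ] z [ 0. -0. -1.] F [ 0.3  -0.1  -1.36] w19.9 g30.0
```

View pics/s5.png

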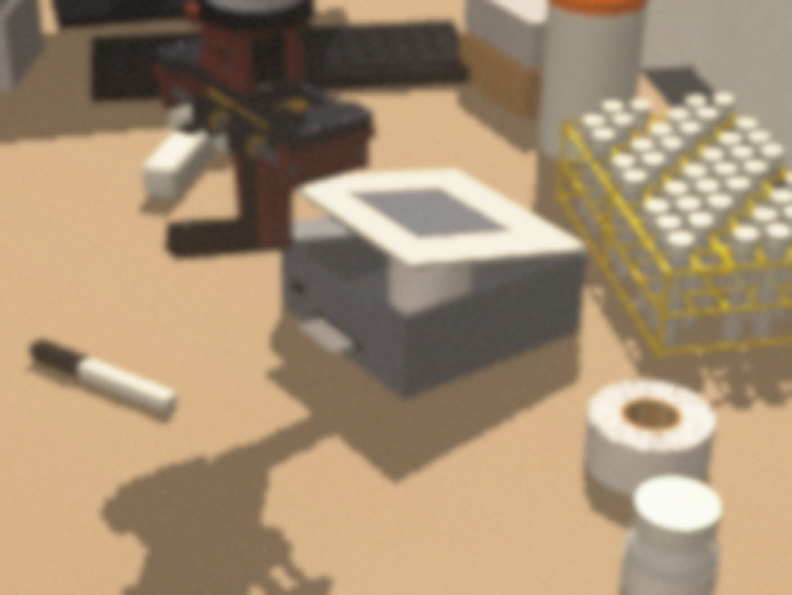

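The cover is up by about 0.37 rad with the blade under its front edge. I'll continue along the arc.

```bash
python3 -m jog '[[0.13,0,-0.25,0,0,0,0],[0.13,0,-0.25,0,0,0,0],[0.13,0,-0.25,0,0,0,0],[0.16,0,-0.18,0,0,0,0],[0.16,0,-0.18,0,0,0,0],[0.16,0,-0.18,0,0,0,0],[0,0,0,0,0,0,0]]'; python3 -m jog '[[0.19,0,-0.16,0,0,0,0],[0.19,0,-0.16,0,0,0,0],[0.19,0,-0.16,0,0,0,0],[0.22,0,-0.11,0,0,0,0],[0.22,0,-0.11,0,0,0,0],[0.22,0,-0.11,0,0,0,0],[0,0,0,0,0,0,0]]'; python3 -m jog '[[0.23,0,-0.07,0,0,0,0],[0.23,0,-0.07,0,0,0,0],[0.23,0,-0.07,0,0,0,0],[0.21,0,-0.02,0,0,0,0],[0.21,0,-0.02,0,0,0,0],[0.21,0,-0.02,0,0,0,0],[0.22,0,0.02,0,0,0,0],[0.22,0,0.02,0,0,0,0],[0.22,0,0.02,0,0,0,0],[0,0,0,0,0,0,0]]'
python3 - <<'E'
from h import *
state(); a=optics.get_image("side");b=optics.get_image("top")
A=cv2.resize(a[110:280,200:400],None,fx=2,fy=2.5);B=cv2.resize(b[110:280,150:350],None,fx=2,fy=2.5)
cv2.imwrite("pics/s6.png",np.hstack([A,B])[:,:,::-1])
E
```

```text
t: 14.65
ee_pos: [529.9, 63.7, 131.5]
orientation: [3.07, 0.667, 0.005]
ft_force: [-0.9, -0.3, -1.9]
width: 20.0
grasp_force: 31.5
t: 15.35
ee_pos: [574.4, 84.1, 163.3]
orientation: [-3.07, -0.667, -0.004]
ft_force: [-0.4, 0.5, -1.2]
width: 19.7
grasp_force: 31.5
t: 16.35
ee_pos: [646.2, 117.0, 170.7]
orientation: [-3.07, -0.667, -0.002]
ft_force: [0.5, 0.2, -1.6]
width: 19.7
grasp_force: 31.5
t16.35 p [646.22 116.96 170.69] x [0.91 0.41 0.  ] y [ 0.41 -0.91  0.  ] z [ 0.  0. -1.] F [ 0.53  0.22 -1.6 ] w19.7 g31.5
```

View pics/s6.png

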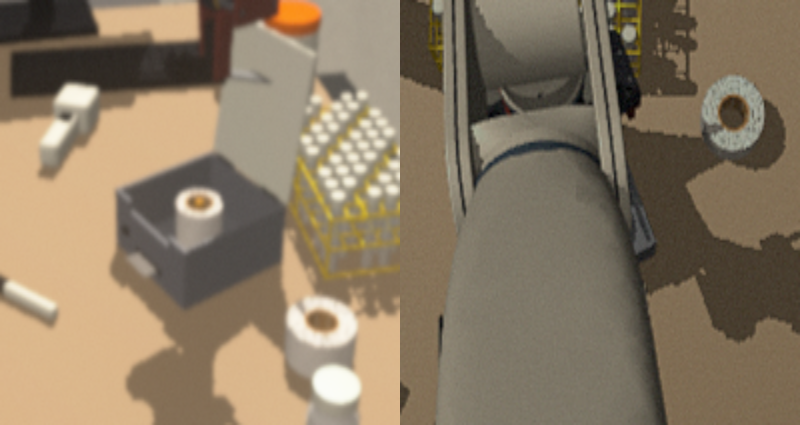

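The cover stands past upright, about 1.75 rad, and the roll is exposed. That was my tenth picture, so from here I work from numbers. Next I back off and take the spatula to its old spot.

```bash
python3 -m jog '[[-0.3,0,0,0,0,0,0],[-0.8,0,0,0,0,0,0],[-0.9,0,0,0,0,0,0],[-0.9,0,0,0,0,0,0],[-0.9,0,0,0,0,0,0],[-0.8,0,0,0,0,0,0],[0,0,0,0,0,0.85,0],[0,0,0,0,0,0.85,0],[0,0,0,0,0,0.85,0],[0,0,0,0,0,0.85,0],[0,0,0,0,0,0.86,0],[0,0,0,0,0,0,0]]'; python3 -c "
from h import *
plan([458,-161,-30],-1.1)"
```

```text
t: 17.65
ee_pos: [476.5, 39.7, 171.1]
orientation: [-3.141, 0.031, -0.001]
ft_force: [0.3, 0.5, -1.0]
width: 19.7
grasp_force: 31.5
t17.65 p [476.47  39.71 171.09] x [ 1.   -0.02  0.  ] y [-0.02 -1.   -0.  ] z [ 0.  0. -1.] F [ 0.27  0.51 -0.98] w19.7 g31.5
yaw -1.12 turn z units -0.003 shift units [-0.37  5.03  5.03]
```

```bash
python3 -m jog '[[-0.07,0.83,0.2,0,0,0,0],[-0.06,0.84,0.5,0,0,0,0],[-0.06,0.84,0.5,0,0,0,0],[-0.06,0.84,0.5,0,0,0,0],[-0.06,0.84,0.5,0,0,0,0],[-0.06,0.84,0.5,0,0,0,0],[0,0,0.8,0,0,0,0],[0,0,0.6,0,0,0,0],[0,0,0.5,0,0,0,0],[0,0,0.3,0,0,0,0],[0,0,0.2,0,0,0,0],[0,0,0.1,0,0,0,0],[0,0,0,0,0,0,0]]';  python3 -c "
from h import *
state()"
```

```text
t: 18.95
ee_pos: [457.4, -160.6, -35.5]
orientation: [-3.141, 0.026, 0.003]
ft_force: [-9.5, 1.0, 18.5]
width: 19.9
grasp_force: 35.7
t18.95 p [ 457.4  -160.61  -35.53] x [ 1.   -0.02 -0.  ] y [-0.02 -1.   -0.  ] z [-0.  0. -1.] F [-9.45  1.   18.47] w19.9 g35.7
```

```bash
python3 -m jog '[[0,0,-0.08,0,0,0,0],[0,0,0,0,0,0,0]]'; python3 -m jog '[[0,0,0,0,0,0,0.6],[0,0,0,0,0,0,0.6],[0,0,0,0,0,0,0.6],[0,0,0,0,0,0,0.6],[0,0,-0.3,0,0,0,0.8],[0,0,-0.8,0,0,0,1],[0,0,-0.9,0,0,0,1],[0,0,-0.9,0,0,0,1],[0,0,-0.9,0,0,0,1],[0,0,-0.9,0,0,0,1],[0,0,0,0,0,0,1],[0,0,0,0,0,0,1]]'
python3 - <<'E'
from h import *
o=state(); optics.get_image("wrist"); C=cam("wrist",o)
for r in optics.masks_of("spatula","wrist")[:2]: print(round(r["conf"],2),r["extent"],[np.round(a,1) for a in rect(r["pixels"],C,12)])
for n in ("side","top"):
    optics.get_image(n); C=cam(n)
    for t,z in (("spatula",10.5),("roll",64)):
        for r in optics.masks_of(t,n)[:2]: print(n,t,round(r["conf"],2),np.round(r["extent"],1),[np.round(a,1) for a in rect(r["pixels"],C,z)])
    print(n,proj(C,[[625.5,110.7,64],[625.5,110.7,8]]))
E
```

```text
t: 19.15
ee_pos: [459.9, -161.2, -32.9]
orientation: [3.141, -0.027, 0.004]
ft_force: [1.0, -0.2, -2.1]
width: 20.3
grasp_force: 35.6
t: 20.35
ee_pos: [459.2, -161.1, 155.4]
orientation: [3.141, -0.029, 0.004]
ft_force: [-0.6, -0.1, -0.5]
width: 87.6
grasp_force: 0.0
t20.35 p [ 459.16 -161.05  155.38] x [ 1.   -0.02  0.  ] y [-0.02 -1.    0.  ] z [ 0. -0. -1.] F [-0.6  -0.09 -0.5 ] w87.6 g0.0
0.59 [277.0, 184.2, 31.3, 152.7] [array([ 466.8, -160.9]), array([ 29.2, 167.2]), np.float64(89.4)]
side spatula 0.75 [254.2 276.1  76.9  14.3] [array([ 467.2, -159.1]), array([ 46.8, 165.2]), np.float64(85.2)]
side roll 0.97 [298.9 196.6  21.1  25.7] [array([622.8,  83.9]), array([124.5,  60.6]), np.float64(79.5)]
side roll 0.38 [359.7 243.9  36.4  27.4] [array([ 715.3, -150.6]), array([119.3,  79.9]), np.float64(73.3)]
side [[298.28 191.12]
 [297.84 208.64]]
top spatula 0.49 [340.1 230.2  14.9   8.5] [array([ 535.9, -162.2]), array([26.5, 26.7]), np.float64(89.5)]
top roll 0.79 [234.7 194.5  24.2  25. ] [array([619.4, 111.2]), array([67.9, 61.1]), np.float64(1.3)]
top roll 0.21 [338.4 227.7   9.4   8.6] [array([ 525.6, -153.7]), array([20.4, 25.3]), np.float64(0.9)]
top [[235.25 190.62]
 [236.52 195.27]]
```

The spatula lies flat where it was, and the roll sits at the dispenser centre as expected. I go above it with the tool at yaw -10.5°, which keeps the gripper body clear of the cover through the turn.

```bash
python3 -c "
from h import *
plan([625.5,110.7,100],-10.5)"
```

```text
t20.75 p [ 458.29 -160.73  153.35] x [ 1.   -0.02 -0.  ] y [-0.02 -1.   -0.  ] z [-0.  0. -1.] F [-0.17 -0.2  -0.46] w88.0 g0.0
yaw -1.05 turn z units 1.575 shift units [ 2.88 -7.43  1.33]
```

```bash
python3 -m jog '[[0,0,0,0,0,0.8,1],[0,0,0,0,0,0.775,1],[0.29,-0.74,0,0,0,0,1],[0.29,-0.74,0,0,0,0,1],[0.29,-0.74,0,0,0,0,1],[0.29,-0.74,0,0,0,0,1],[0.29,-0.74,0,0,0,0,1],[0.29,-0.74,0,0,0,0,1],[0.29,-0.74,0,0,0,0,1],[0.29,-0.74,0,0,0,0,1],[0.28,-0.75,0.3,0,0,0,1],[0.28,-0.76,0.3,0,0,0,1],[0,0,0.7,0,0,0,1],[0,0,0,0,0,0,1],[0,0,0,0,0,0,1]]'
python3 - <<'E'
from h import *
o=state(); optics.get_image("wrist"); C=cam("wrist",o)
for r in optics.masks_of("roll","wrist")[:2]:
    print(round(r["conf"],2),r["extent"],[np.round(a,1) for a in rect(r["pixels"],C,64)],r["pixels"].sum())
P=optics.masks_of("roll","wrist")[0]["pixels"]
t=np.linspace(0,2*np.pi,60)
for z in(64,8):
    q=proj(C,np.c_[625.5+32*np.cos(t),110.7+32*np.sin(t),0*t+z]); print(z,q.min(0),q.max(0))
ys,xs=np.nonzero(P); print(xs.min(),xs.max(),ys.min(),ys.max())
E
```

```text
t: 22.25
ee_pos: [625.3, 110.0, 101.5]
orientation: [3.128, -0.288, -0.004]
ft_force: [0.0, -0.4, 0.2]
width: 88.0
grasp_force: 0.0
t22.25 p [625.35 110.   101.46] x [ 0.98 -0.18 -0.  ] y [-0.18 -0.98  0.  ] z [-0. -0. -1.] F [ 0.04 -0.39  0.15] w88.0 g0.0
0.7 [280.4, 213.2, 81.6, 87.9] [array([631.6, 108.9]), array([62.7, 67.3]), np.float64(55.1)] 4899
0.28 [390.1, 367.0, 24.9, 16.7] [array([474.4,  36.7]), array([20.3, 14.7]), np.float64(79.4)] 251
64 [236.94 181.43] [319.66 260.77]
8 [244.32 171.53] [312.19 237.54]
238 318 168 256
```

```bash
python3 -m jog '[[0.04,0,0.5,0,0,0,1],[0,0,0.5,0,0,0,1],[0,0,0.5,0,0,0,1],[0,0,0.4,0,0,0,1],[0,0,0.3,0,0,0,1],[0,0,0.1,0,0,0,1],[0,0,0.08,0,0,0,1],[0,0,0,0,0,0,1]]'; python3 -m jog '[[0,0,0,0,0,0,0.5],[0,0,0,0,0,0,0.5],[0,0,0,0,0,0,0.5],[0,0,0,0,0,0,0.5],[0,0,0,0,0,0,0.5],[0,0,0,0,0,0,0.5]]'
```

```text
t: 23.2
ee_pos: [628.1, 110.0, 7.2]
orientation: [-3.128, 0.288, -0.001]
ft_force: [-0.3, 0.2, -0.2]
width: 87.4
grasp_force: 0.0
t: 23.8
ee_pos: [628.1, 110.0, 7.4]
orientation: [-3.128, 0.287, -0.001]
ft_force: [0.1, -1.2, 4.5]
width: 63.8
grasp_force: 30.0
```

```bash
python3 -m jog '[[0,0,0,0,0,-0.7,0.5],[0,0,0,0,0,-0.7,0.5],[0,0,0,0,0,-0.7,0.5],[0,0,0,0,0,-0.7,0.5],[0,0,0,0,0,-0.7,0.5],[0,0,0,0,0,-0.7,0.5],[0,0,0,0,0,-0.7,0.5],[0,0,0,0,0,0,0.5]]'; python3 -m jog '[[0,0,-0.06,0,0,0,0.5],[0,0,-0.05,0,0,0,0.5],[0,0,0,0,0,0,0.5]]'
```

```text
t: 24.6
ee_pos: [628.3, 110.1, 7.4]
orientation: [-3.099, -0.517, -0.002]
ft_force: [0.3, 0.2, 4.9]
width: 63.6
grasp_force: 30.0
t: 24.9
ee_pos: [626.7, 109.8, 9.7]
orientation: [-3.099, -0.514, 0.003]
ft_force: [2.2, 0.3, -15.3]
width: 63.4
grasp_force: 30.0
```

```bash
python3 -m jog '[[0,0,0.08,0,0,0,0.5],[0,0,0,0,0,-0.7,0.5],[0,0,0,0,0,-0.7,0.5],[0,0,0,0,0,-0.7,0.5],[0,0,0,0,0,0,0.5],[0,0,-0.08,0,0,0,0.5],[0,0,0,0,0,0,0.5]]'
```

```text
t: 25.6
ee_pos: [627.0, 109.7, 10.0]
orientation: [-3.024, -0.85, 0.002]
ft_force: [3.7, 0.5, -17.8]
width: 63.5
grasp_force: 30.0
```

```bash
python3 -m jog '[[0,0,0.08,0,0,0,0.5],[0,0,0,0,0,-0.7,0.5],[0,0,0,0,0,-0.7,0.5],[0,0,0,0,0,-0.7,0.5],[0,0,0,0,0,0,0.5],[0,0,-0.08,0,0,0,0.5],[0,0,0,0,0,0,0.5]]'
```

```text
t: 26.3
ee_pos: [627.4, 109.8, 10.4]
orientation: [2.913, 1.177, -0.001]
ft_force: [4.2, -0.6, -17.8]
width: 63.3
grasp_force: 30.0
```

```bash
python3 -m jog '[[0,0,0.09,0,0,0,0.5],[0,0,0,0,0,-0.7,0.5],[0,0,0,0,0,-0.7,0.5],[0,0,0,0,0,-0.7,0.5],[0,0,0,0,0,0,0.5],[0,0,-0.08,0,0,0,0.5],[0,0,0,0,0,0,0.5]]'
```

```text
t: 27.0
ee_pos: [628.2, 110.1, 11.8]
orientation: [2.766, 1.489, 0.001]
ft_force: [1.0, -0.3, -1.3]
width: 63.8
grasp_force: 30.0
```

```bash
python3 -m jog '[[0,0,-0.1,0,0,-0.5,0.5],[0,0,-0.1,0,0,0,0.5],[0,0,0,0,0,0,0.5]]'; python3 -m jog '[[0,0,-0.2,0,0,0,0.5],[0,0,-0.2,0,0,0,0.5],[0,0,-0.2,0,0,0,0.5],[0,0,0,0,0,0,0.5]]'
```

```text
t: 27.3
ee_pos: [628.4, 110.1, 19.7]
orientation: [2.726, 1.561, 0.002]
ft_force: [-0.4, -0.6, -2.8]
width: 64.1
grasp_force: 30.0
t: 27.7
ee_pos: [629.0, 110.2, 44.7]
orientation: [2.724, 1.563, 0.004]
ft_force: [0.9, -0.4, -2.4]
width: 63.4
grasp_force: 30.0
```

```bash
python3 -m jog '[[0,0,-0.4,0,0,0,0.5],[0,0,-0.6,0,0,0,0.5],[0,0,-0.6,0,0,0,0.5],[0,0,-0.4,0,0,0,0.5],[0,0,-0.2,0,0,0,0.5],[0,0,0,0,0,0,0.5],[0,0,0,0,0,0,0.5]]'
python3 - <<'E'
from h import *
optics.get_image("top"); C=cam("top")
for r in optics.masks_of("tray","top")[:1]: print(r["conf"],[np.round(a,1) for a in rect(r["pixels"],C,17)],[np.round(a,1) for a in rect(r["pixels"],C,34)])
plan([508,-352,130])
E
```

```text
t: 28.4
ee_pos: [627.2, 109.9, 130.3]
orientation: [-2.725, -1.563, 0.002]
ft_force: [-0.3, 0.9, -3.0]
width: 63.9
grasp_force: 30.0
0.89 [array([ 509.9, -358.8]), array([164.3, 159.2]), np.float64(82.4)] [array([ 507.8, -353.3]), array([162. , 156.9]), np.float64(82.4)]
t28.50 p [626.92 109.87 129.72] x [ 0.5   0.86 -0.  ] y [ 0.86 -0.5  -0.  ] z [-0. -0. -1.] F [ 0.64  0.12 -1.43] w63.4 g30.0
yaw 59.70 turn z units 0.000 shift units [-11.47   3.26   0.  ]
```

```bash
python3 -m jog '[[-0.35,0.1,0,0,0,0,0.5],[-0.72,0.205,0,0,0,0,0.5],[-0.72,0.205,0,0,0,0,0.5],[-0.72,0.205,0,0,0,0,0.5],[-0.72,0.205,0,0,0,0,0.5],[-0.72,0.205,0,0,0,0,0.5],[-0.72,0.205,0,0,0,0,0.5],[-0.72,0.205,0,0,0,0,0.5],[-0.72,0.205,0,0,0,0,0.5],[-0.72,0.205,0,0,0,0,0.5],[-0.72,0.205,0,0,0,0,0.5],[-0.72,0.205,0,0,0,0,0.5],[-0.72,0.205,0,0,0,0,0.5],[-0.72,0.205,0,0,0,0,0.5],[-0.72,0.205,0,0,0,0,0.5],[-0.72,0.205,0,0,0,0,0.5],[-0.32,0.1,0,0,0,0,0.5],[0,0,0,0,0,0,0.5],[0,0,0,0,0,0,0.5]]'
python3 - <<'E'
from h import *
o=state(); optics.get_image("wrist"); C=cam("wrist",o)
for t in("tray","roll"):
    for r in optics.masks_of(t,"wrist")[:1]: print(t,r["conf"],np.round(r["extent"],1))
t=np.array([508,-352]);a=np.radians(-8.2);x=np.array([np.cos(a),np.sin(a)]);y=np.array([-x[1],x[0]])
q=proj(C,[[*(t+75*i*x+75*j*y),34] for i in(1,-1) for j in(1,-1)]);print(q)
E
```

```text
t: 30.4
ee_pos: [508.9, -351.6, 130.5]
orientation: [-2.724, -1.562, 0.0]
ft_force: [1.5, 1.1, -1.9]
width: 64.0
grasp_force: 30.0
t30.40 p [ 508.89 -351.58  130.5 ] x [0.51 0.86 0.  ] y [ 0.86 -0.51 -0.  ] z [-0.  0. -1.] F [ 1.47  1.07 -1.89] w64.0 g30.0
tray 0.66 [282.4 182.4 201.5 164.5]
roll 0.91 [280.5 248.1 129.  114.1]
[[324.41  97.17]
 [376.67 246.5 ]
 [171.27 162.25]
 [237.59 298.  ]]
```

```bash
python3 -m jog '[[0,0.08,0.4,0,0,0,0.5],[0,0,0.6,0,0,0,0.5],[0,0,0.6,0,0,0,0.5],[0,0,0.5,0,0,0,0.5],[0,0,0.4,0,0,0,0.5],[0,0,0.2,0,0,0,0.5],[0,0,0.1,0,0,0,0.5],[0,0,0,0,0,0,0.5]]';  python3 -m jog '[[0,0,0.06,0,0,0,0.5],[0,0,0.06,0,0,0,0.5],[0,0,0,0,0,0,0.5]]';python3 -m jog '[[0,0,0.05,0,0,0,0.5],[0,0,0,0,0,0,0.5]]'
```

```text
t: 31.35
ee_pos: [512.3, -353.8, 18.8]
orientation: [-2.725, -1.564, 0.0]
ft_force: [0.2, -0.1, -1.6]
width: 63.9
grasp_force: 30.0
t: 31.65
ee_pos: [512.2, -353.9, 14.4]
orientation: [2.725, 1.563, 0.0]
ft_force: [-0.2, -0.1, -2.4]
width: 63.8
grasp_force: 30.0
t: 31.85
ee_pos: [512.1, -353.9, 12.2]
orientation: [2.725, 1.563, -0.0]
ft_force: [0.2, 0.5, -2.3]
width: 63.7
grasp_force: 30.0
```

```bash
python3 -m jog '[[0,0,0.05,0,0,0,0.5],[0,0,0,0,0,0,0.5]]';  python3 -m jog '[[0,0,0.04,0,0,0,0.5],[0,0,0,0,0,0,0.5]]'
```

```text
t: 32.05
ee_pos: [512.0, -353.7, 10.0]
orientation: [-2.725, -1.563, 0.0]
ft_force: [-0.3, -0.3, -2.7]
width: 63.5
grasp_force: 30.0
t: 32.25
ee_pos: [512.0, -353.8, 8.3]
orientation: [-2.725, -1.563, 0.0]
ft_force: [-0.1, 0.6, -2.2]
width: 63.7
grasp_force: 30.0
```

```bash
python3 -m jog '[[0,0,0.04,0,0,0,0.5],[0,0,0,0,0,0,0.5]]';  python3 -m jog '[[0,0,0.03,0,0,0,0.5],[0,0,0,0,0,0,0.5]]'
```

```text
t: 32.45
ee_pos: [512.0, -353.7, 6.8]
orientation: [-2.725, -1.563, 0.0]
ft_force: [-0.2, 0.6, -2.6]
width: 63.6
grasp_force: 30.0
t: 32.65
ee_pos: [512.1, -353.8, 5.6]
orientation: [-2.725, -1.563, 0.0]
ft_force: [-0.1, -0.8, -2.2]
width: 63.6
grasp_force: 30.0
```

```bash
python3 -m jog '[[0,0,0.03,0,0,0,0.5],[0,0,0,0,0,0,0.5]]';  python3 -m jog '[[0,0,0.03,0,0,0,0.5],[0,0,0,0,0,0,0.5]]'
```

```text
t: 32.85
ee_pos: [512.2, -353.8, 5.4]
orientation: [2.725, 1.564, 0.0]
ft_force: [-1.8, 2.0, 5.8]
width: 63.9
grasp_force: 30.0
t: 33.05
ee_pos: [512.2, -353.8, 5.3]
orientation: [2.725, 1.564, 0.0]
ft_force: [-4.9, 4.2, 16.4]
width: 63.6
grasp_force: 30.0
```

The roll has touched the tray floor. I relieve the pressure, release it and rise.

```bash
python3 -m jog '[[0,0,-0.04,0,0,0,0.5],[0,0,0,0,0,0,0.5],[0,0,0,0,0,0,0.9],[0,0,0,0,0,0,0.95],[0,0,0,0,0,0,0.95],[0,0,0,0,0,0,0.95],[0,0,0,0,0,0,0.95],[0,0,0,0,0,0,0.95]]'; python3 -m jog '[[0,0,-0.2,0,0,0,1],[0,0,-0.5,0,0,0,1],[0,0,-0.8,0,0,0,1],[0,0,-0.8,0,0,0,1],[0,0,-0.8,0,0,0,1],[0,0,-0.8,0,0,0,1],[0,0,0,0,0,0,1],[0,0,0,0,0,0,1]]'
python3 - <<'E'
from h import *
o=state(); optics.get_image("wrist"); C=cam("wrist",o)
for t in("tray","roll"):
    for r in optics.masks_of(t,"wrist")[:1]: print(t,r["conf"],np.round(r["extent"],1))
t=np.linspace(0,2*np.pi,60);p=o["ee_pos"]
c=[512.2,-353.8]
q=np.vstack([proj(C,np.c_[c[0]+32*np.cos(t),c[1]+32*np.sin(t),0*t+z]) for z in(62,6)]); print("roll expected",(q.min(0)+q.max(0))/2,q.max(0)-q.min(0))
optics.get_image("side");S=cam("side")
for n in("roll","tray","spatula","cover","dispenser","pot","spare_roll","pen","scanner"):
    for r in optics.masks_of(n,"side")[:1]: print(n,round(r["conf"],2),np.round(r["extent"],1))
q=np.vstack([proj(S,np.c_[c[0]+32*np.cos(t),c[1]+32*np.sin(t),0*t+z]) for z in(62,6)]); print("roll expected",(q.min(0)+q.max(0))/2,q.max(0)-q.min(0))
a=np.radians(24.5);x=np.array([np.cos(a),np.sin(a)]);y=np.array([-x[1],x[0]]);h=np.array([625.5,110.7])+84*x
for th in(1.3,1.57,1.75,1.85):
    e=[[*(h-168*np.cos(th)*x+s*82*y),70.5+168*np.sin(th)] for s in(1,-1)];e+=[[*(h+s*82*y),70.5] for s in(1,-1)]
    q=proj(S,e);print(th,(q.min(0)+q.max(0))/2,q.max(0)-q.min(0))
E
```

```text
t: 33.85
ee_pos: [512.2, -353.8, 4.9]
orientation: [-2.725, -1.564, 0.0]
ft_force: [-0.2, -0.1, 0.0]
width: 83.3
grasp_force: 0.0
t: 34.65
ee_pos: [512.4, -354.0, 162.0]
orientation: [2.723, 1.563, 0.001]
ft_force: [0.1, 0.4, -0.4]
width: 87.9
grasp_force: 0.0
t34.65 p [ 512.39 -354.03  161.99] x [ 0.5   0.86 -0.  ] y [ 0.86 -0.5   0.  ] z [ 0. -0. -1.] F [ 0.11  0.39 -0.39] w87.9 g0.0
tray 0.72 [276.2 192.7 184.1 186.8]
roll 0.87 [279.1 199.7  64.4  65.8]
roll expected [277.42 199.88] [66.46 71.21]
tray 0.58 [289.9 343.9  95.4  79.9]
spatula 0.96 [252.9 277.7  74.7  15.6]
cover 0.61 [336.1 156.4  45.8  74.4]
dispenser 0.95 [312.2 174.6  95.  114.6]
pot 0.81 [365.1 278.6  27.3  41.1]
spare_roll 0.96 [358.4 245.6  42.9  31.9]
pen 0.85 [210.2 227.5  44.7  18.6]
scanner 0.84 [235.4 159.2  36.1  31.1]
roll expected [288.94 332.96] [35.76 48.61]
1.3 [317.52 156.72] [48.26 72.13]
1.57 [325.7  154.08] [41.63 77.39]
1.75 [330.14 153.54] [50.52 78.48]
1.85 [332.46 153.65] [55.16 78.25]
```

```bash
python3 -c "
from workcell import ctrl
print(ctrl.close_job())"
```

```text
the job is handed in; nothing more can be done
None
```

The job is handed in, but the hand-in returned no verdict: at the last check the cover stood open past upright, the spatula lay flat on the desk, the roll stood on the tray floor and the other things had not moved.

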